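Find the soft spring finger on the holding fixture and mark it with the check weight

TASK

One of the three spring fingers on the holding fixture has gone soft. Leaving the check weight where it is, press the free end of each finger with the gripper right down to its stop, the left one (as seen from the robot) first, then the middle, then the right, and feel which yields most easily. Then stand the check weight upright on the middle of the soft finger's free end and leave it there, holding that finger down on its stop; do not leave it on a sound finger, and do not disturb the other things on the bench.

Things in the scene. Friction and masses are not known exactly. Their poses are not given: they have to be found in the camera images.
- fixture: holding fixture, fixed to the bench: aluminium plate 220 (x) x 400 (y) x 15 mm, origin on the bench, 10 mm robot-side of the plate's middle; +x away from the robot, +y to its left. On it three look-alike spring-steel fingers, 100 mm apart, point to the robot (-x), each clamped at its far end in a steel block 56 mm wide (front face at x = 50 mm, top 86 mm above the bench)
- tube_mid (a point): middle of a black measuring-arm tube, 56 mm across, 440 mm long, parked along fixture y on two posts (at y = +-185 mm) above the fingers: fixture x -26, z 218 mm; its underside 190 mm above the bench, its robot-side edge at x -54 mm. An upright gripper over a finger's free end hits it: come in below it from the robot's side, the tool leaning back to the robot by 30 to 40 degrees
- tip_left (a point): middle of the top of the left finger's free end, at rest (fixture x -60, y 100, z 70 mm): a pad 44 x 44 x 3 mm on a strap 26 mm wide. It swings down about the clamp face, 110 mm away; 14 mm down it meets its stop, a dark post 30 mm across. A sound finger needs 11 to 13 N at the stop (5 to 7.5 N half-way), the soft one 3 N (under 2 N half-way). Which is soft varies and cannot be seen
- tip_middle (a point): middle of the top of the middle finger's free end, at rest (fixture x -60, y 0, z 70 mm): a pad 44 x 44 x 3 mm on a strap 26 mm wide. It swings down about the clamp face, 110 mm away; 14 mm down it meets its stop, a dark post 30 mm across. A sound finger needs 11 to 13 N at the stop (5 to 7.5 N half-way), the soft one 3 N (under 2 N half-way). Which is soft varies and cannot be seen
- tip_right (a point): middle of the top of the right finger's free end, at rest (fixture x -60, y -100, z 70 mm): a pad 44 x 44 x 3 mm on a strap 26 mm wide. It swings down about the clamp face, 110 mm away; 14 mm down it meets its stop, a dark post 30 mm across. A sound finger needs 11 to 13 N at the stop (5 to 7.5 N half-way), the soft one 3 N (under 2 N half-way). Which is soft varies and cannot be seen
- stop_left (a joint): brass plunger (16 mm) in the top of the stop post under the left finger's free end, m pressed in: 0 while the finger is less than about 9 mm down, about 0.005 with the finger on its stop; weak spring, under 1 N
- stop_middle (a joint): brass plunger (16 mm) in the top of the stop post under the middle finger's free end, m pressed in: 0 while the finger is less than about 9 mm down, about 0.005 with the finger on its stop; weak spring, under 1 N
- stop_right (a joint): brass plunger (16 mm) in the top of the stop post under the right finger's free end, m pressed in: 0 while the finger is less than about 9 mm down, about 0.005 with the finger on its stop; weak spring, under 1 N
- weight_mid (a point): check weight: plain steel cylinder standing upright on the bench, 40 mm across, 62 mm high, 0.45 to 0.55 kg; point at its centre, half-way up. On the soft finger's pad it takes the finger down to its stop, on a sound one it does not
- tape_mid (a point): bystander: roll of yellow packing tape lying flat, 100 mm across, 48 mm high; point at its centre
- driver_grip (a point): bystander: screwdriver, 180 mm long, lying; point on its handle
- bottle_mid (a point): bystander: amber bottle with a blue cap, 60 mm across, 130 mm high; point half-way up
- cast_mid (a point): bystander: plaster cast, block 110 x 70 x 35 mm; point at its centre
- cup_mid (a point): bystander: aluminium dome, 90 mm across, 58 mm high; point half-way up
- weight: the check weight again, origin at the centre of its underside, z up along its axis
There are look-alikes about, which are no part of the job. Of the things shaped like the weight, the bare steel one is meant.

How it is judged:
By the outcome, as a careful person would: the job done as asked, in the order asked, and still so for the second after the job is handed in, with the robot touching nothing.
It also fails if it takes over 72 s, if anything falls off the work surface, if the arm or the gripper's body presses on something with over 40 N, if the wrist force passes 120 N, or if a joint passes its speed limit or range.

ROBOT

A 7-joint arm with a two-finger parallel gripper is mounted at the origin on the work surface. World frame = base frame: x ahead of the robot, y to its left, z up, the work surface at z = 0. Lengths are in m, angles in rad, forces in N, time in s.
With the tool pointing down it reaches from about 0.425 to 0.975 m from the base axis. Payload 16.7 kg.
Tool frame: the origin (TCP) lies midway between the tips of the shut fingers; the grasp point (between the pads) lies ctrl.grip_point_offset behind it (ctrl.grip_point_offset is the distance from the TCP to the grasp point, in m); z points along the fingers, x is the direction in which the jaws open and shut, and the axes are right-handed (so a half turn about z gives the same grasp; the last joint's range is limited). The gripper opens to 85 mm and grips with 20 to 120 N. Pads are 22 mm wide; open, the fingers measure 114 mm over their backs; the gripper's body (76 mm by 85 mm) begins 54 mm behind the grasp point. The pads swing forward as they close: fully open they stand 13 mm farther back than shut.
Start: joints at [-0.149, 0.426, 0.074, 1.606, -0.034, 1.111, -0.067], TCP at [0.675, -0, 0.231] pointing down, gripper open.
Joint ranges: [-2.85, 2.85], [-0.5, 2.14], [-1.23, 1.37], [0.21, 2.46], [-1.02, 4.16], [0.16, 2.05], [-2.73, 2.73]. Speed limits (rad/s): [1.89, 1.89, 2.39, 2.39, 3.01, 3.01, 3.01].

INTERFACE

Orientations are given as [roll, pitch, yaw] about the fixed x, y, z axes, in that order (R = Rz(yaw) Ry(pitch) Rx(roll)).
In Python, from bench import ctrl gives the robot as it stands.
- The arm moves only by the tool send_rows, never from a script. Its argument "rows" is a list of rows, each an object of numbers: "tx", "ty", "tz": the shift along the world's x, y, z in m; "wx", "wy", "wz": the turn, a rotation vector about the world's x, y, z in rad; "hand": the finger opening in m, from 0 to 0.0854. A call has 1 to 10 rows; each row is the pose to reach, as a shift and turn from the pose commanded when the call began; what a row does not reach only later rows make up. A row lasts 1/8 s, in which the tool goes at most 62.5 mm and 10.7 degrees, less where a joint would pass 70% of its speed; a pose out of reach is approached as far as the arm can. A call with a gripper value outside its range is refused whole. The fingers move at their own pace and stop on an object; the grip force is fixed at half the most. Time passes only in rows, so rows that repeat a pose let the fingers close. It gives the time, the measured TCP pose, the force and the opening at its end, in the units of the state.
- ctrl.sense(): the state, without advancing time (a new reading comes with each control period).
- ctrl.grab_frame(name): name is "scene" or "side" or "wrist"; returns a dict with "img" (384x512x3 uint8, blue, green, red), "z_map" (384x512 float32, m along the optical axis (not along the pixel's ray), 0 where there is no reading), "fovy" (degrees; the focal length in pixels is half the picture's height over the tangent of half this angle, whatever the lens; pixels are square), "cx", "cy" (the principal point, pixels), "rvec" (rotation vector, rad) and "tvec" (3), from world to camera coordinates, as OpenCV has them. Camera axes: x right, y down, z forward; pixel columns grow to the right and rows downward; lengths in m; the calibration is good to about 2 mm. The wrist camera is an equidistant fisheye: a pixel r from the principal point sees the ray r / f radians off the axis. A picture is of the moment at which its call begins.
- ctrl.hand_in(): hands the job in, once; it reports no verdict.
The state is a dict: "t": time; "joint_pos": joint angles; "qvel": joint speeds; "joint_torque": joint torques, N m; "position": TCP position; "tcp_rot": TCP orientation; "contact_force": force on the tool from outside, world axes, zero at the start; "torque": the same for the moment, N m; "gripper_width": finger opening in m.
Only numpy, scipy, OpenCV 4.12 (cv2) and the standard library are available. Lean on these libraries where they do the work, as an engineer would, in place of code of your own. Each camera call takes 0.05 s, during which the arm holds its last target. There are 200 camera calls.

## Working session

There is one attempt and no reset: what is moved stays moved. The work goes in short steps, Python scripts to look and compute and a tool call to move; the robot and the scene stay as the last step left them, time stands still between calls to the robot, and variables do not carry over. Pictures are saved under pics/ and viewed, about 8 in all and at most 12, crops included, and the job is handed in when it is done.

Besides the shell and the picture viewer there is one more tool, called after "Request:" by a JSON object that holds its "fn" and its "kwargs", one argument or row to a line. send_rows: Moves the arm, as the interface text tells. Its arguments: {"type":"object","properties":{"rows":{"type":"array"}},"required":["rows"]}

```bash
mkdir -p pics; ls; cat > h.py <<'E'
import numpy as np, cv2
from bench import ctrl
def grab(n):
    f=ctrl.grab_frame(n); f['R']=cv2.Rodrigues(np.array(f['rvec'],float))[0]; f['t']=np.array(f['tvec'],float).ravel()
    f['f']=f['img'].shape[0]/2/np.tan(np.radians(f['fovy'])/2); f['n']=n
    return f
def ray(f,u,v):
    x=(u-f['cx'])/f['f'];y=(v-f['cy'])/f['f']
    if f['n']=='wrist':
        r=np.hypot(x,y); s=np.sinc(r/np.pi); d=np.array([x*s,y*s,np.cos(r)])
    else: d=np.array([x,y,1.])
    return -f['R'].T@f['t'], f['R'].T@d
def onz(f,u,v,z):
    o,d=ray(f,u,v); return o+d*(z-o[2])/d[2]
def dep(f,u,v):
    o,d=ray(f,u,v); z=f['z_map'][int(round(v)),int(round(u))]
    dc=f['R']@d
    return o+d*z/dc[2]
def cloud(f):
    h,w=f['z_map'].shape; u,v=np.meshgrid(np.arange(w),np.arange(h)); z=f['z_map']
    p=np.stack([(u-f['cx'])/f['f']*z,(v-f['cy'])/f['f']*z,z],-1)
    return (p-f['t'])@f['R']
def proj(f,P):
    c=f['R']@np.array(P)+f['t']; return f['f']*c[:2]/c[2]+[f['cx'],f['cy']]
E
python3 - <<'E'
from h import *
a=grab('scene');b=grab('side')
import pickle; pickle.dump((a,b),open('f0.pkl','wb'))
cv2.imwrite('pics/scene0.png',cv2.resize(a['img'],(800,600),interpolation=cv2.INTER_CUBIC))
cv2.imwrite('pics/side0.png',cv2.resize(b['img'],(800,600),interpolation=cv2.INTER_CUBIC))
print(ctrl.sense(),ctrl.grip_point_offset)
for f in (a,b): print(f['fovy'],f['cx'],f['cy'],-f['R'].T@f['t'],(f['z_map']>0).mean())
E
```

```text
pics
{'t': 0.1, 'joint_pos': array([-0.14948463,  0.42667112,  0.07383952,  1.60656329, -0.03411474,
        1.11080684, -0.06710512]), 'qvel': array([ 0.00013307, -0.00201622,  0.0005321 , -0.00126963,  0.00175591,
        0.00118829,  0.00114284]), 'joint_torque': array([ 8.33200116e-03, -9.51551986e+01,  3.77174735e+00, -4.64406645e+01,
        1.97906635e-02,  6.50777074e-03,  1.41262312e-04]), 'position': array([ 6.74616661e-01, -2.48755922e-05,  2.30670158e-01]), 'tcp_rot': array([ 3.14152746e+00,  1.18807615e-03, -4.70517477e-05]), 'contact_force': array([-0.673629  , -0.55915954,  0.03902041]), 'torque': array([ 0.00251348, -0.05163709,  0.00475352]), 'gripper_width': 0.08515951272478751} 0.0187
51.61247127501877 255.771151483352 193.00553233086063 [1.08790348 0.44311216 1.09073028] 0.9957122802734375
44.744388240875004 252.20902887344377 193.10049014741122 [ 0.4264751  -1.32429127  0.97475666] 0.9961598714192709
```

View pics/scene0.png

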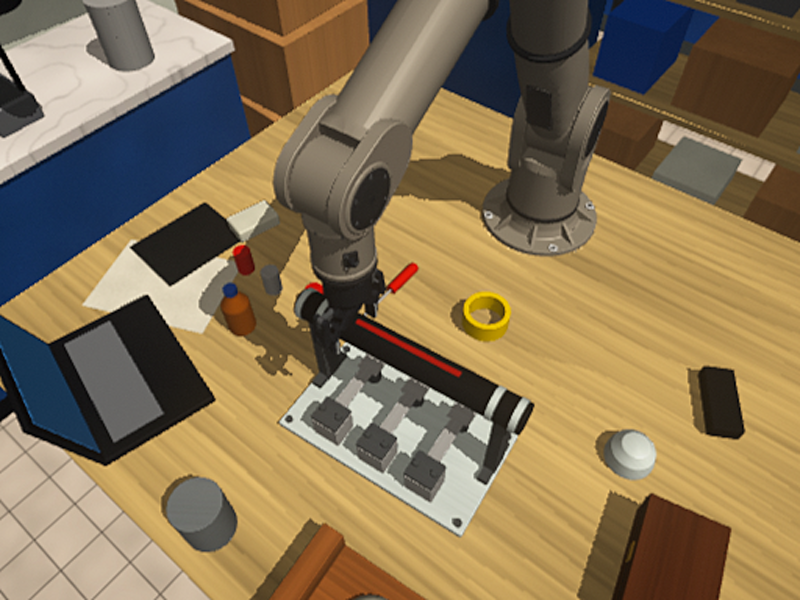

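View pics/side0.png

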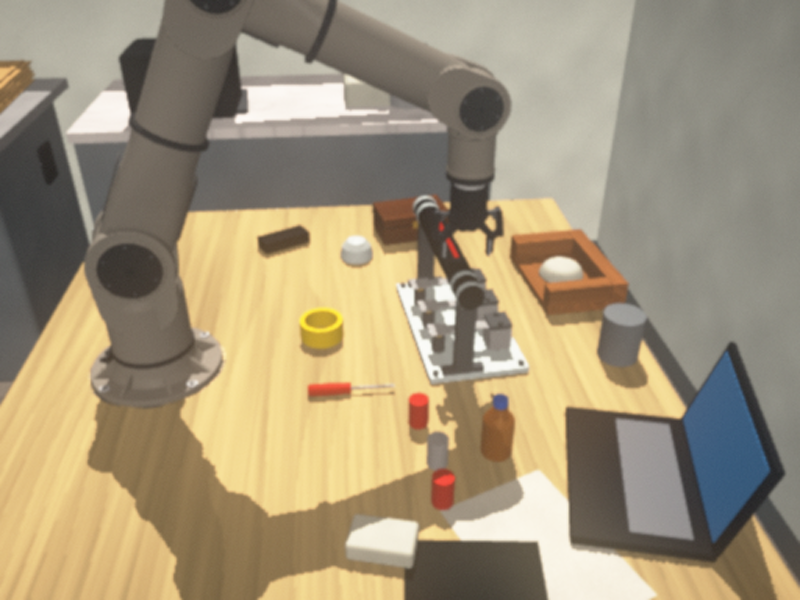

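The scene view shows the fixture plate around (400,440) and the tube above it. Three things are shaped like the weight:
- Bare grey cylinder at scene (271,279), side (438,450).
- Red cylinders at side (418,411) and (443,490), one of which is at scene (243,260).
- Big grey cylinder at scene (200,513), side (622,335).

The small bare grey one fits 40 x 62 mm. I'll measure it and confirm it in a crop.

```bash
python3 - <<'E'
from h import *
import pickle
a,b=pickle.load(open('f0.pkl','rb'))
A=cloud(a);B=cloud(b)
# blocks tops and plate
for n,C in(('scene',A),('side',B)):
    reg=(C[...,0]>.45)&(C[...,0]<1.15)&(abs(C[...,1])<.5)
    m=reg&(abs(C[...,2]-.086)<.004)
    k,l,s,c=cv2.connectedComponentsWithStats(m.astype(np.uint8))
    for i in range(1,k):
        if s[i,4]>40:
            p=C[l==i]; r=cv2.minAreaRect(p[:,:2].astype(np.float32)*1000); print(n,'z86',s[i,4],c[i].round(),r)
    m=reg&(abs(C[...,2]-.015)<.005)
    k,l,s,c=cv2.connectedComponentsWithStats(m.astype(np.uint8))
    i=1+s[1:,4].argmax(); p=C[l==i]; print(n,'plate',cv2.minAreaRect(p[:,:2].astype(np.float32)*1000))
    m=(abs(C[...,2]-.246)<.006)&reg
    p=C[m]; print(n,'tube',cv2.minAreaRect(p[:,:2].astype(np.float32)*1000), len(p))
# objects
for n,C,f in(('scene',A,a),('side',B,b)):
    m=((C[...,2]>.012)&(C[...,2]<.3)&(C[...,0]>.3)&(C[...,0]<1.1)&(abs(C[...,1])<.7)).astype(np.uint8)
    k,l,s,c=cv2.connectedComponentsWithStats(m)
    for i in range(1,k):
        if s[i,4]>25:
            p=C[l==i]; print(n,(c[i]*800/512).round(),s[i,4],'lo',p.min(0).round(3),'hi',p.max(0).round(3),f['img'][l==i].mean(0).round())
s=cv2.resize(a['img'][130:230,130:270],(700,500),interpolation=cv2.INTER_CUBIC)
cv2.imwrite('pics/crop.png',s)
E
```

```text
scene z86 53 [149. 198.] ((705.4571533203125, -314.25225830078125), (22.555702209472656, 51.39378356933594), 43.322486877441406)
scene z86 43 [ 48. 279.] ((1067.91015625, -331.0617370605469), (93.26488494873047, 10.996872901916504), 67.55520629882812)
scene plate ((682.285888671875, 95.67893981933594), (222.40078735351562, 399.87225341796875), 5.846414089202881)
scene tube ((668.0455322265625, 93.93650817871094), (94.5245132446289, 439.2645568847656), 6.70941686630249) 1709
side z86 58 [399. 212.] ((1009.021240234375, -77.57408142089844), (39.23225784301758, 88.03468322753906), 64.66156005859375)
side z86 111 [453. 278.] ((1051.3056640625, -395.711181640625), (210.73318481445312, 7.701847553253174), 75.37889099121094)
side z86 74 [319. 270.] ((690.1627807617188, -342.66485595703125), (37.927734375, 53.92301940917969), 81.25914764404297)
side plate ((925.0989990234375, -391.4078369140625), (277.5823059082031, 223.85731506347656), 75.69488525390625)
side tube ((654.7698364257812, 87.40164184570312), (100.91341400146484, 441.3699951171875), 11.037193298339844) 370
scene [252. 220.] 476 
[... 1480 characters left out ...]
 501 lo [0.314 0.024 0.012] hi [0.412 0.13  0.053] [ 57. 177. 209.]
side [673. 470.] 11997 lo [ 0.769 -0.621  0.012] hi [ 1.1   -0.238  0.211] [101.  95.  90.]
side [330. 388.] 176 lo [ 0.336 -0.15   0.012] hi [ 0.436 -0.121  0.029] [ 67.  96. 214.]
side [419. 409.] 241 lo [ 0.536 -0.262  0.012] hi [ 0.573 -0.219  0.064] [ 62.  85. 192.]
side [498. 428.] 675 lo [ 0.662 -0.364  0.012] hi [ 0.719 -0.315  0.132] [ 66.  96. 134.]
side [437. 448.] 273 lo [ 0.557 -0.373  0.012] hi [ 0.597 -0.33   0.064] [114. 128. 141.]
side [443. 487.] 310 lo [ 0.554 -0.466  0.012] hi [ 0.592 -0.424  0.066] [ 54.  71. 170.]
side [382. 539.] 1180 lo [ 0.404 -0.581  0.012] hi [ 0.522 -0.485  0.039] [188. 207. 215.]
```

View pics/crop.png

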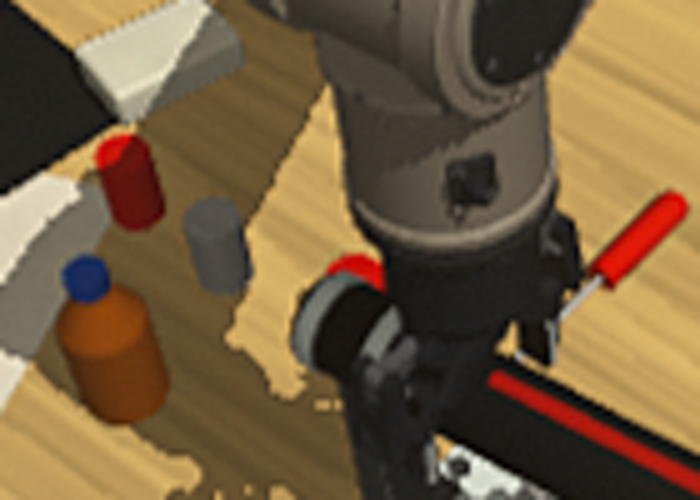

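The crop confirms it: the bare steel cylinder at crop (217,245) stands between red ones at (130,180) and (355,270). It sits at about (0.578, -0.347). The gripper is close above the tube, so I'll raise it and back off first, then measure the fixture with a clear view.

```bash
python3 - <<'E'
from scipy.spatial.transform import Rotation as R
for s in (1,-1):
  for L in (30,33,35):
    r=R.from_euler('z',5.85,degrees=True)*R.from_euler('y',-L,degrees=True)*R.from_euler('z',90*s,degrees=True)
    print(s,L,r.as_rotvec().round(3))
E
```

```text
1 30 [-0.394 -0.437  1.631]
1 33 [-0.434 -0.48   1.622]
1 35 [-0.46  -0.509  1.615]
-1 30 [ 0.425 -0.384 -1.432]
-1 33 [ 0.467 -0.422 -1.425]
-1 35 [ 0.496 -0.447 -1.419]
```

Request:
{"fn": "send_rows", "kwargs": {
  "rows": [
    {"tz": 0.05},
    {"tz": 0.1},
    {"tx": -0.05,"tz": 0.12,"ty": 0.04},
    {"tx": -0.1,"ty": 0.08,"tz": 0.12,"hand": 0},
    {"tx": -0.12,"ty": 0.12,"tz": 0.12,"hand": 0}
  ]
}}

```text
invalid input
```

Request:
{"fn": "send_rows", "kwargs": {
  "rows": [
    {"tx": 0,"ty": 0,"tz": 0.05,"wx": 0,"wy": 0,"wz": 0,"hand": 0.085},
    {"tx": 0,"ty": 0,"tz": 0.1,"wx": 0,"wy": 0,"wz": 0,"hand": 0.085},
    {"tx": -0.05,"ty": 0.04,"tz": 0.12,"wx": 0,"wy": 0,"wz": 0,"hand": 0.085},
    {"tx": -0.1,"ty": 0.08,"tz": 0.12,"wx": 0,"wy": 0,"wz": 0,"hand": 0.0},
    {"tx": -0.12,"ty": 0.12,"tz": 0.12,"wx": 0,"wy": 0,"wz": 0,"hand": 0.0}
  ]
}}

```text
t: 0.72
position: [0.5529, 0.1206, 0.3519]
tcp_rot: [-3.141, -0.001, -0.001]
contact_force: [1.4, 1.3, -0.6]
gripper_width: 0.0512
```

Request:
{"fn": "send_rows", "kwargs": {
  "rows": [
    {"tx": 0,"ty": 0,"tz": 0,"wx": 0.467,"wy": -0.422,"wz": -1.425,"hand": 0},
    {"tx": 0,"ty": 0,"tz": 0,"wx": 0.467,"wy": -0.422,"wz": -1.425,"hand": 0},
    {"tx": 0,"ty": 0,"tz": 0,"wx": 0.467,"wy": -0.422,"wz": -1.425,"hand": 0},
    {"tx": 0,"ty": 0,"tz": 0,"wx": 0.467,"wy": -0.422,"wz": -1.425,"hand": 0},
    {"tx": 0,"ty": 0,"tz": 0,"wx": 0.467,"wy": -0.422,"wz": -1.425,"hand": 0},
    {"tx": 0,"ty": 0.05,"tz": 0,"wx": 0.467,"wy": -0.422,"wz": -1.425,"hand": 0},
    {"tx": 0,"ty": 0.06,"tz": 0,"wx": 0.467,"wy": -0.422,"wz": -1.425,"hand": 0},
    {"tx": 0,"ty": 0.06,"tz": 0,"wx": 0.467,"wy": -0.422,"wz": -1.425,"hand": 0},
    {"tx": 0,"ty": 0.06,"tz": 0,"wx": 0.467,"wy": -0.422,"wz": -1.425,"hand": 0},
    {"tx": 0,"ty": 0.06,"tz": 0,"wx": 0.467,"wy": -0.422,"wz": -1.425,"hand": 0}
  ]
}}

```text
t: 1.98
position: [0.5542, 0.1804, 0.3508]
tcp_rot: [-2.566, 0.001, -1.471]
contact_force: [-0.1, 0.3, -0.1]
gripper_width: -0.0002
```

```bash
python3 - <<'E'
from h import *
import pickle
from scipy.spatial.transform import Rotation as Rn
a,b=grab('scene'),grab('side'); pickle.dump((a,b),open('f1.pkl','wb'))
s=ctrl.sense(); print(s['t'],s['position'],s['joint_pos'].round(2),s['contact_force'].round(2)); print(Rn.from_euler('xyz',s['tcp_rot']).as_matrix().round(3))
for n,f in(('scene',a),('side',b)):
    C=cloud(f); reg=(C[...,0]>.5)&(C[...,0]<.85)&(C[...,1]>-.16)&(C[...,1]<.34)
    m=reg&(abs(C[...,2]-.015)<.006); p=C[m]; print(n,'plate',cv2.minAreaRect(p[:,:2].astype(np.float32)*1000),len(p))
    for zc in (.086,):
        m=reg&(abs(C[...,2]-zc)<.006)
        k,l,st,c=cv2.connectedComponentsWithStats(m.astype(np.uint8))
        for i in range(1,k):
            if st[i,4]>60: p=C[l==i];print(n,zc,st[i,4],p.mean(0).round(4))
    m=reg&(abs(C[...,2]-.242)<.006); p=C[m]; print(n,'tube',cv2.minAreaRect(p[:,:2].astype(np.float32)*1000),len(p))
    g=f['img'].copy()
    yaw=np.radians(5.85); Rz=np.array([[np.cos(yaw),-np.sin(yaw)],[np.sin(yaw),np.cos(yaw)]])
    for q in [(-100,-200,15),(-100,200,15),(120,200,15),(120,-200,15),(-60,100,70),(-60,0,70),(-60,-100,70)]:
        w=np.r_[Rz@np.array(q[:2])/1000+[.6723,.0947],q[2]/1000]; u=proj(f,w); cv2.circle(g,tuple(int(x*8) for x in u),16,(0,255,0),1,shift=3); print(q,w.round(4),u.round())
    g=g[170:350,170:345] if n=='scene' else g[120:250,240:350]
    cv2.imwrite(f'pics/{n}1.png',cv2.resize(g,None,fx=3.3 if n=='scene' else 4.5,fy=3.3 if n=='scene' else 4.5,interpolation=cv2.INTER_CUBIC))
E
cd pics; python3 -c "
import cv2,numpy as np
a=cv2.imread('scene1.png');b=cv2.imread('side1.png');print(a.shape,b.shape)"
```

```text
2.075 [0.55447814 0.18012038 0.35093231] [-0.38 -0.08 -0.17  2.07  0.38  0.66 -2.27] [ 0.41 -0.16 -0.02]
[[ 0.102 -0.835  0.541]
 [-0.995 -0.086  0.055]
 [ 0.    -0.544 -0.839]]
scene plate ((636.780029296875, 87.23672485351562), (314.4878845214844, 407.54022216796875), 5.708687782287598) 5707
scene 0.086 111 [7.594e-01 1.000e-04 8.240e-02]
scene 0.086 141 [0.7483 0.1034 0.0825]
scene 0.086 182 [0.7401 0.2041 0.0822]
scene tube ((647.5245361328125, 92.08799743652344), (47.87855529785156, 439.1269836425781), 5.710602760314941) 2293
(-100, -200, 15) [ 0.5932 -0.1145  0.015 ] [221. 219.]
(-100, 200, 15) [0.5524 0.2835 0.015 ] [331. 279.]
(120, 200, 15) [0.7713 0.3059 0.015 ] [294. 343.]
(120, -200, 15) [ 0.8121 -0.092   0.015 ] [177. 270.]
(-60, 100, 70) [0.6024 0.1881 0.07  ] [296. 264.]
(-60, 0, 70) [0.6126 0.0886 0.07  ] [266. 248.]
(-60, -100, 70) [ 0.6228 -0.0109  0.07  ] [238. 232.]
side plate ((638.6846313476562, 81.430419921875), (312.3149719238281, 411.3854675292969), 5.072448253631592) 1606
side tube ((645.9990234375, 86.51950073242188), (42.01504135131836, 443.38470458984375), 5.577174663543701) 673
(-100, -200, 15) [ 0.5932 -0.1145  0.015 ] [275. 241.]
(-100, 200, 15) [0.5524 0.2835 0.015 ] [253. 181.]
(120, 200, 15) [0.7713 0.3059 0.015 ] [306. 175.]
(120, -200, 15) [ 0.8121 -0.092   0.015 ] [339. 234.]
(-60, 100, 70) [0.6024 0.1881 0.07  ] [268. 180.]
(-60, 0, 70) [0.6126 0.0886 0.07  ] [274. 194.]
(-60, -100, 70) [ 0.6228 -0.0109  0.07  ] [281. 209.]
(594, 578, 3) (585, 495, 3)
```

View pics/scene1.png

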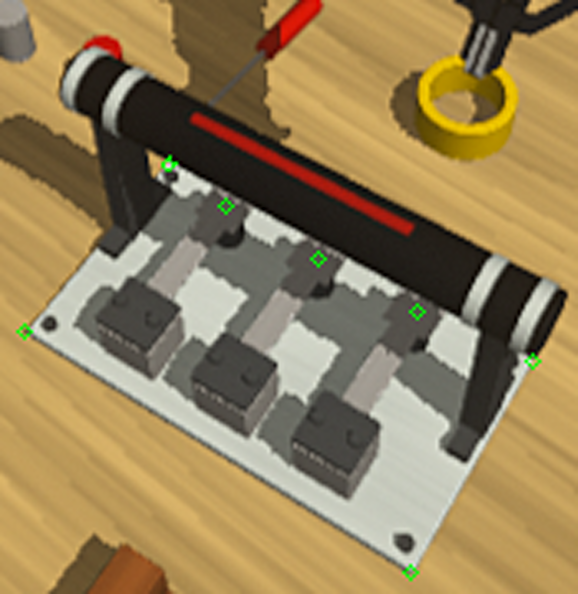

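View pics/side1.png

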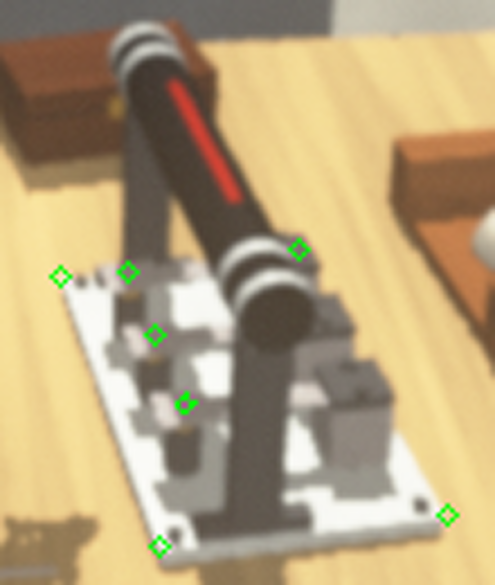

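Projected fixture corners match in the scene view; the side view is shifted by about 1 px (~3 mm), so I split the difference: origin (0.673, 0.0925), yaw 5.75°. Next I go down in front of the left finger and in under the tube.

Request:
{"fn": "send_rows", "kwargs": {
  "rows": [
    {"tx": -0.004,"ty": 0,"tz": -0.06,"wx": 0,"wy": 0,"wz": 0,"hand": 0},
    {"tx": -0.004,"ty": 0,"tz": -0.12,"wx": 0,"wy": 0,"wz": 0,"hand": 0},
    {"tx": -0.004,"ty": 0,"tz": -0.18,"wx": 0,"wy": 0,"wz": 0,"hand": 0},
    {"tx": -0.004,"ty": 0,"tz": -0.24,"wx": 0,"wy": 0,"wz": 0,"hand": 0},
    {"tx": -0.004,"ty": 0,"tz": -0.255,"wx": 0,"wy": 0,"wz": 0,"hand": 0},
    {"tx": 0.02,"ty": 0.003,"tz": -0.255,"wx": 0,"wy": 0,"wz": 0,"hand": 0},
    {"tx": 0.04,"ty": 0.005,"tz": -0.255,"wx": 0,"wy": 0,"wz": 0,"hand": 0},
    {"tx": 0.058,"ty": 0.007,"tz": -0.255,"wx": 0,"wy": 0,"wz": 0,"hand": 0},
    {"tx": 0.058,"ty": 0.007,"tz": -0.255,"wx": 0,"wy": 0,"wz": 0,"hand": 0}
  ]
}}

```text
t: 3.2
position: [0.6197, 0.1889, 0.1146]
tcp_rot: [-2.602, -0.009, -1.471]
contact_force: [-0.2, -0.6, -0.7]
gripper_width: -0.0
```

```bash
python3 - <<'E'
from h import *
a=grab('side');w=grab('wrist');s=ctrl.sense();print(s['position'],s['contact_force'])
g=np.hstack([cv2.resize(a['img'][110:260,230:360],(400,462),interpolation=cv2.INTER_CUBIC),cv2.resize(w['img'],(400,300))[:, :] if 0 else cv2.copyMakeBorder(cv2.resize(w['img'],(400,300)),0,162,0,0,cv2.BORDER_CONSTANT)])
cv2.imwrite('pics/p1.png',g)
E
```

```text
[0.61856469 0.18887194 0.11490748] [-0.22235996  0.29527753 -0.98103117]
```

View pics/p1.png

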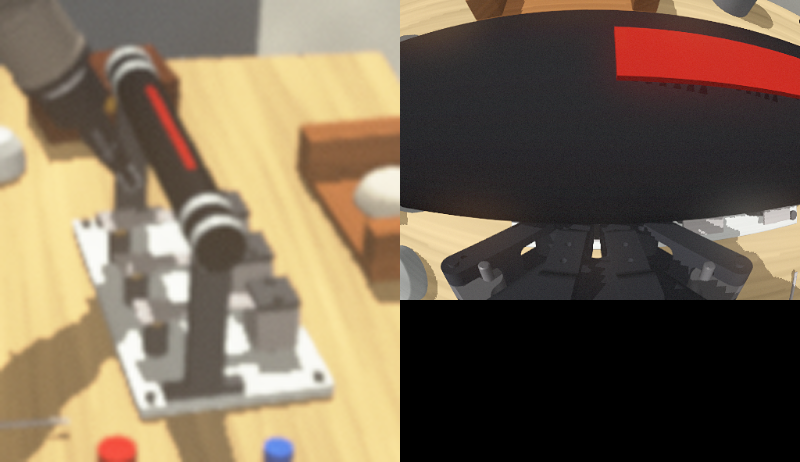

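```bash
python3 - <<'E'
from h import *
s=ctrl.sense();print(s['joint_pos'].round(3),s['qvel'].round(3))
w=grab('wrist');z=w['z_map'];print(z[:220][z[:220]>0].min(), -w['R'].T@w['t'], w['R'][2]);s=ctrl.sense();print(s['position'],s['tcp_rot'],s['joint_pos'].round(3))
E
```

```text
[-0.745  0.35   0.28   2.192  0.792  0.163 -2.73 ] [-0.012 -0.013  0.004  0.011  0.003 -0.002 -0.005]
0.05012258 [0.60895123 0.19043016 0.27635033] [ 0.23537274  0.01491222 -0.97179077]
[0.61839141 0.18912226 0.11508662] [-2.60220458 -0.00828275 -1.47044735] [-0.745  0.35   0.28   2.192  0.792  0.163 -2.73 ]
```

Joints 6 and 7 are at their limits, and in this turn of the hand the wrist camera sits on the tube side. I'll retreat and turn the tool half round about its own axis. That is the same grasp, it frees joint 7, and it puts the camera on the robot's side.

Request:
{"fn": "send_rows", "kwargs": {
  "rows": [
    {"tx": -0.03,"ty": -0.003,"tz": 0,"wx": 0,"wy": 0,"wz": 0,"hand": 0},
    {"tx": -0.06,"ty": -0.006,"tz": 0.01,"wx": 0,"wy": 0,"wz": 0,"hand": 0},
    {"tx": -0.06,"ty": -0.006,"tz": 0.07,"wx": 0,"wy": 0,"wz": 0,"hand": 0},
    {"tx": -0.06,"ty": -0.006,"tz": 0.13,"wx": 0,"wy": 0,"wz": 0,"hand": 0},
    {"tx": -0.06,"ty": -0.006,"tz": 0.19,"wx": 0,"wy": 0,"wz": 0,"hand": 0},
    {"tx": -0.04,"ty": -0.006,"tz": 0.25,"wx": 0,"wy": 0,"wz": 0,"hand": 0},
    {"tx": -0.04,"ty": -0.006,"tz": 0.25,"wx": 0,"wy": 0,"wz": 0,"hand": 0}
  ]
}}

```text
t: 4.22
position: [0.5803, 0.1841, 0.3706]
tcp_rot: [-2.595, -0.003, -1.47]
contact_force: [-0.7, -0.2, -0.7]
gripper_width: -0.0002
```

Request:
{"fn": "send_rows", "kwargs": {
  "rows": [
    {"tx": 0,"ty": 0,"tz": 0,"wx": -0.85,"wy": -0.086,"wz": 1.317,"hand": 0},
    {"tx": 0,"ty": 0,"tz": 0,"wx": -0.85,"wy": -0.086,"wz": 1.317,"hand": 0},
    {"tx": 0,"ty": 0,"tz": 0,"wx": -0.85,"wy": -0.086,"wz": 1.317,"hand": 0},
    {"tx": 0,"ty": 0,"tz": 0,"wx": -0.85,"wy": -0.086,"wz": 1.317,"hand": 0},
    {"tx": 0,"ty": 0,"tz": 0,"wx": -0.85,"wy": -0.086,"wz": 1.317,"hand": 0},
    {"tx": 0,"ty": 0,"tz": 0,"wx": -0.85,"wy": -0.086,"wz": 1.317,"hand": 0},
    {"tx": 0,"ty": 0,"tz": 0,"wx": -0.85,"wy": -0.086,"wz": 1.317,"hand": 0},
    {"tx": 0,"ty": 0,"tz": 0,"wx": -0.85,"wy": -0.086,"wz": 1.317,"hand": 0},
    {"tx": 0,"ty": 0,"tz": 0,"wx": -0.85,"wy": -0.086,"wz": 1.317,"hand": 0},
    {"tx": 0,"ty": 0,"tz": 0,"wx": -0.85,"wy": -0.086,"wz": 1.317,"hand": 0}
  ]
}}

```text
t: 5.48
position: [0.578, 0.1835, 0.3644]
tcp_rot: [3.104, -0.581, 0.105]
contact_force: [-0.8, -0.6, -0.0]
gripper_width: -0.0001
```

Request:
{"fn": "send_rows", "kwargs": {
  "rows": [
    {"tx": 0,"ty": 0,"tz": 0,"wx": -0.85,"wy": -0.086,"wz": 1.317,"hand": 0},
    {"tx": 0,"ty": 0,"tz": 0,"wx": -0.85,"wy": -0.086,"wz": 1.317,"hand": 0},
    {"tx": 0,"ty": 0,"tz": 0,"wx": -0.85,"wy": -0.086,"wz": 1.317,"hand": 0},
    {"tx": 0,"ty": 0,"tz": 0,"wx": -0.85,"wy": -0.086,"wz": 1.317,"hand": 0},
    {"tx": 0,"ty": 0,"tz": 0,"wx": -0.85,"wy": -0.086,"wz": 1.317,"hand": 0},
    {"tx": 0,"ty": 0,"tz": 0,"wx": -0.85,"wy": -0.086,"wz": 1.317,"hand": 0},
    {"tx": 0,"ty": 0,"tz": 0,"wx": -0.85,"wy": -0.086,"wz": 1.317,"hand": 0},
    {"tx": 0,"ty": 0,"tz": 0,"wx": -0.85,"wy": -0.086,"wz": 1.317,"hand": 0},
    {"tx": 0,"ty": 0,"tz": 0,"wx": -0.85,"wy": -0.086,"wz": 1.317,"hand": 0},
    {"tx": 0,"ty": 0,"tz": 0,"wx": -0.85,"wy": -0.086,"wz": 1.317,"hand": 0}
  ]
}}

```text
t: 6.72
position: [0.5784, 0.1836, 0.3647]
tcp_rot: [2.531, -0.006, 1.676]
contact_force: [-0.2, -1.1, 0.2]
gripper_width: 0.0004
```

```bash
cat > st.py <<'E'
from h import *
from scipy.spatial.transform import Rotation as Rn
def st():
    s=ctrl.sense(); M=Rn.from_euler('xyz',s['tcp_rot']).as_matrix()
    print(s['t'],s['position'].round(4),'F',s['contact_force'].round(2),'q',s['joint_pos'].round(2),'z',M[:,2].round(3),'x',M[:,0].round(3)); return s,M
if __name__=='__main__':
    s,M=st()
    # turn wanted for lean 30,32,33
    for L in (30,32,33):
        D=Rn.from_euler('z',5.75,degrees=True)*Rn.from_euler('y',-L,degrees=True)*Rn.from_euler('z',90,degrees=True)*Rn.from_euler('x',180,degrees=True)
        print(L,(D*Rn.from_matrix(M).inv()).as_rotvec().round(3))
E
python3 st.py
```

```text
6.725 [0.5784 0.1836 0.3647] F [-0.17 -1.07  0.18] q [-1.01 -0.11  0.43  2.07  0.5   0.67  0.78] z [ 0.57   0.065 -0.819] x [-0.105  0.994  0.006]
30 [-0.015  0.086 -0.004]
32 [-0.011  0.051 -0.004]
33 [-0.009  0.034 -0.004]
```

Request:
{"fn": "send_rows", "kwargs": {
  "rows": [
    {"tx": -0.018,"ty": -0.003,"tz": -0.05,"wx": -0.013,"wy": 0.068,"wz": -0.004,"hand": 0},
    {"tx": -0.018,"ty": -0.003,"tz": -0.11,"wx": -0.013,"wy": 0.068,"wz": -0.004,"hand": 0},
    {"tx": -0.018,"ty": -0.003,"tz": -0.17,"wx": -0.013,"wy": 0.068,"wz": -0.004,"hand": 0},
    {"tx": -0.018,"ty": -0.003,"tz": -0.23,"wx": -0.013,"wy": 0.068,"wz": -0.004,"hand": 0},
    {"tx": -0.018,"ty": -0.003,"tz": -0.26,"wx": -0.013,"wy": 0.068,"wz": -0.004,"hand": 0},
    {"tx": -0.018,"ty": -0.003,"tz": -0.26,"wx": -0.013,"wy": 0.068,"wz": -0.004,"hand": 0},
    {"tx": -0.018,"ty": -0.003,"tz": -0.26,"wx": -0.013,"wy": 0.068,"wz": -0.004,"hand": 0}
  ]
}}

```text
t: 7.6
position: [0.5603, 0.1799, 0.104]
tcp_rot: [2.601, 0.001, 1.67]
contact_force: [-0.1, -0.5, 0.1]
gripper_width: 0.0001
```

```bash
python3 st.py
```

```text
7.6 [0.5603 0.1799 0.104 ] F [-0.11 -0.51  0.06] q [-0.76  0.29  0.23  2.32  1.28  0.17 -0.12] z [ 0.512  0.05  -0.858] x [-0.1    0.995 -0.001]
30 [-0.001  0.017  0.001]
32 [ 0.003 -0.018  0.001]
33 [ 0.004 -0.035  0.001]
```

Request:
{"fn": "send_rows", "kwargs": {
  "rows": [
    {"tx": 0.025,"ty": 0.003,"tz": 0,"wx": 0,"wy": 0,"wz": 0,"hand": 0},
    {"tx": 0.052,"ty": 0.007,"tz": 0,"wx": 0,"wy": 0,"wz": 0,"hand": 0},
    {"tx": 0.052,"ty": 0.007,"tz": -0.015,"wx": 0,"wy": 0,"wz": 0,"hand": 0},
    {"tx": 0.052,"ty": 0.007,"tz": -0.022,"wx": 0,"wy": 0,"wz": 0,"hand": 0},
    {"tx": 0.052,"ty": 0.007,"tz": -0.022,"wx": 0,"wy": 0,"wz": 0,"hand": 0}
  ]
}}

```text
t: 8.22
position: [0.6127, 0.1874, 0.0833]
tcp_rot: [2.6, 0.001, 1.672]
contact_force: [-0.4, -0.9, 0.2]
gripper_width: 0.0001
```

```bash
python3 - <<'E'
from st import *
s,M=st()
a=grab('scene');b=grab('side')
g=np.hstack([cv2.resize(a['img'][150:340,190:350],(380,451),interpolation=cv2.INTER_CUBIC),cv2.resize(b['img'][110:250,220:338],(380,451),interpolation=cv2.INTER_CUBIC)])
cv2.imwrite('pics/p2.png',g)
E
```

```text
8.225 [0.6127 0.1874 0.0833] F [-0.37 -0.89  0.23] q [-0.6   0.39  0.11  2.21  1.37  0.17 -0.16] z [ 0.513  0.051 -0.857] x [-0.101  0.995 -0.001]
```

View pics/p2.png

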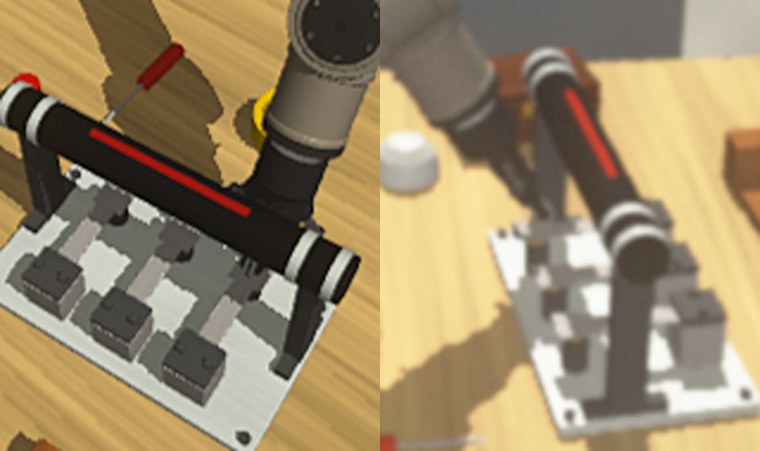

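The tips are just above the left pad, at (245,265) in the left half, and the body is clear of the tube. Now I press.

Request:
{"fn": "send_rows", "kwargs": {
  "rows": [
    {"tx": 0,"ty": 0,"tz": -0.004,"wx": 0,"wy": 0,"wz": 0,"hand": 0},
    {"tx": 0,"ty": 0,"tz": -0.008,"wx": 0,"wy": 0,"wz": 0,"hand": 0},
    {"tx": 0,"ty": 0,"tz": -0.011,"wx": 0,"wy": 0,"wz": 0,"hand": 0},
    {"tx": 0,"ty": 0,"tz": -0.014,"wx": 0,"wy": 0,"wz": 0,"hand": 0},
    {"tx": 0,"ty": 0,"tz": -0.014,"wx": 0,"wy": 0,"wz": 0,"hand": 0}
  ]
}}

```text
t: 8.95
position: [0.6131, 0.1877, 0.0697]
tcp_rot: [2.599, 0.001, 1.673]
contact_force: [0.8, 0.1, 1.3]
gripper_width: 0.0002
```

Request:
{"fn": "send_rows", "kwargs": {
  "rows": [
    {"tx": 0,"ty": 0,"tz": -0.002,"wx": 0,"wy": 0,"wz": 0,"hand": 0},
    {"tx": 0,"ty": 0,"tz": -0.004,"wx": 0,"wy": 0,"wz": 0,"hand": 0},
    {"tx": 0,"ty": 0,"tz": -0.004,"wx": 0,"wy": 0,"wz": 0,"hand": 0}
  ]
}}

```text
t: 9.32
position: [0.613, 0.1876, 0.0651]
tcp_rot: [2.599, 0.001, 1.673]
contact_force: [2.4, 1.2, 1.6]
gripper_width: 0.0
```

Request:
{"fn": "send_rows", "kwargs": {
  "rows": [
    {"tx": 0,"ty": 0,"tz": -0.002,"wx": 0,"wy": 0,"wz": 0,"hand": 0},
    {"tx": 0,"ty": 0,"tz": -0.003,"wx": 0,"wy": 0,"wz": 0,"hand": 0},
    {"tx": 0,"ty": 0,"tz": -0.003,"wx": 0,"wy": 0,"wz": 0,"hand": 0}
  ]
}}

```text
t: 9.7
position: [0.6129, 0.1876, 0.062]
tcp_rot: [2.599, 0.001, 1.673]
contact_force: [1.5, 1.5, 3.2]
gripper_width: 0.0
```

```bash
python3 - <<'E'
from st import *
for i in range(4): grab('side'); st()
E
```

```text
9.75 [0.6129 0.1876 0.0621] F [1.02 0.2  3.27] q [-0.56  0.43  0.06  2.22  1.65  0.18 -0.44] z [ 0.514  0.052 -0.856] x [-0.102  0.995 -0.001]
9.8 [0.6129 0.1876 0.0621] F [1.7  0.47 2.76] q [-0.56  0.43  0.06  2.22  1.65  0.18 -0.44] z [ 0.514  0.051 -0.856] x [-0.102  0.995 -0.001]
9.85 [0.6128 0.1876 0.0621] F [1.06 0.05 3.08] q [-0.56  0.43  0.06  2.22  1.65  0.18 -0.44] z [ 0.514  0.051 -0.856] x [-0.102  0.995 -0.001]
9.9 [0.6128 0.1876 0.0621] F [2.13 0.84 2.27] q [-0.56  0.43  0.06  2.22  1.65  0.18 -0.44] z [ 0.514  0.051 -0.856] x [-0.102  0.995 -0.001]
```

Request:
{"fn": "send_rows", "kwargs": {
  "rows": [
    {"tx": 0,"ty": 0,"tz": -0.001,"wx": 0,"wy": 0,"wz": 0,"hand": 0},
    {"tx": 0,"ty": 0,"tz": -0.002,"wx": 0,"wy": 0,"wz": 0,"hand": 0},
    {"tx": 0,"ty": 0,"tz": -0.002,"wx": 0,"wy": 0,"wz": 0,"hand": 0}
  ]
}}

```text
t: 10.28
position: [0.613, 0.1877, 0.0604]
tcp_rot: [2.599, 0.001, 1.673]
contact_force: [-2.0, -0.6, 10.9]
gripper_width: -0.0001
```

Request:
{"fn": "send_rows", "kwargs": {
  "rows": [
    {"tx": 0,"ty": 0,"tz": -0.001,"wx": 0,"wy": 0,"wz": 0,"hand": 0},
    {"tx": 0,"ty": 0,"tz": -0.0015,"wx": 0,"wy": 0,"wz": 0,"hand": 0},
    {"tx": 0,"ty": 0,"tz": -0.0015,"wx": 0,"wy": 0,"wz": 0,"hand": 0}
  ]
}}

```text
t: 10.65
position: [0.6133, 0.1878, 0.0598]
tcp_rot: [2.597, 0.001, 1.673]
contact_force: [-11.0, -1.8, 28.2]
gripper_width: -0.0002
```

The left finger gave about 3 N all the way to a hard stop (TCP z≈0.060, then a steep rise to 28 N), so it looks soft. Now the middle one.

Request:
{"fn": "send_rows", "kwargs": {
  "rows": [
    {"tx": 0,"ty": 0,"tz": 0.02,"wx": 0,"wy": 0,"wz": 0,"hand": 0},
    {"tx": 0,"ty": 0,"tz": 0.036,"wx": 0,"wy": 0,"wz": 0,"hand": 0},
    {"tx": 0.005,"ty": -0.05,"tz": 0.036,"wx": 0,"wy": 0,"wz": 0,"hand": 0},
    {"tx": 0.01,"ty": -0.0995,"tz": 0.036,"wx": 0,"wy": 0,"wz": 0,"hand": 0},
    {"tx": 0.01,"ty": -0.0995,"tz": 0.03,"wx": 0,"wy": 0,"wz": 0,"hand": 0},
    {"tx": 0.01,"ty": -0.0995,"tz": 0.022,"wx": 0,"wy": 0,"wz": 0,"hand": 0},
    {"tx": 0.01,"ty": -0.0995,"tz": 0.022,"wx": 0,"wy": 0,"wz": 0,"hand": 0},
    {"tx": 0.01,"ty": -0.0995,"tz": 0.022,"wx": 0,"wy": 0,"wz": 0,"hand": 0}
  ]
}}

```text
t: 11.65
position: [0.6225, 0.0884, 0.0805]
tcp_rot: [2.6, 0.001, 1.673]
contact_force: [-0.3, 0.8, 0.2]
gripper_width: 0.0002
```

```bash
python3 st.py
```

```text
11.65 [0.6225 0.0884 0.0805] F [-0.33  0.81  0.19] q [-0.13  0.38 -0.19  2.24  1.61  0.17 -0.18] z [ 0.513  0.052 -0.857] x [-0.102  0.995 -0.001]
30 [-0.001  0.018 -0.002]
32 [ 0.003 -0.017 -0.002]
33 [ 0.005 -0.034 -0.002]
```

Request:
{"fn": "send_rows", "kwargs": {
  "rows": [
    {"tx": 0,"ty": 0,"tz": -0.005,"wx": 0,"wy": 0,"wz": 0,"hand": 0},
    {"tx": 0,"ty": 0,"tz": -0.009,"wx": 0,"wy": 0,"wz": 0,"hand": 0},
    {"tx": 0,"ty": 0,"tz": -0.013,"wx": 0,"wy": 0,"wz": 0,"hand": 0},
    {"tx": 0,"ty": 0,"tz": -0.013,"wx": 0,"wy": 0,"wz": 0,"hand": 0}
  ]
}}

```text
t: 12.15
position: [0.6231, 0.0889, 0.0681]
tcp_rot: [2.598, 0.001, 1.674]
contact_force: [-2.5, 0.3, 6.5]
gripper_width: -0.0006
```

Request:
{"fn": "send_rows", "kwargs": {
  "rows": [
    {"tx": 0,"ty": 0,"tz": -0.003,"wx": 0,"wy": 0,"wz": 0,"hand": 0},
    {"tx": 0,"ty": 0,"tz": -0.0055,"wx": 0,"wy": 0,"wz": 0,"hand": 0},
    {"tx": 0,"ty": 0,"tz": -0.0055,"wx": 0,"wy": 0,"wz": 0,"hand": 0}
  ]
}}

```text
t: 12.52
position: [0.6235, 0.0889, 0.0631]
tcp_rot: [2.598, 0.001, 1.674]
contact_force: [-2.4, -0.2, 11.2]
gripper_width: 0.0001
```

Request:
{"fn": "send_rows", "kwargs": {
  "rows": [
    {"tx": 0,"ty": 0,"tz": -0.001,"wx": 0,"wy": 0,"wz": 0,"hand": 0},
    {"tx": 0,"ty": 0,"tz": -0.002,"wx": 0,"wy": 0,"wz": 0,"hand": 0},
    {"tx": 0,"ty": 0,"tz": -0.002,"wx": 0,"wy": 0,"wz": 0,"hand": 0}
  ]
}}

```text
t: 12.9
position: [0.6236, 0.0889, 0.0613]
tcp_rot: [2.597, 0.002, 1.674]
contact_force: [-2.2, 0.4, 11.6]
gripper_width: 0.0003
```

Request:
{"fn": "send_rows", "kwargs": {
  "rows": [
    {"tx": 0,"ty": 0,"tz": -0.001,"wx": 0,"wy": 0,"wz": 0,"hand": 0},
    {"tx": 0,"ty": 0,"tz": -0.002,"wx": 0,"wy": 0,"wz": 0,"hand": 0},
    {"tx": 0,"ty": 0,"tz": -0.002,"wx": 0,"wy": 0,"wz": 0,"hand": 0}
  ]
}}

```text
t: 13.28
position: [0.6239, 0.089, 0.0601]
tcp_rot: [2.596, 0.002, 1.674]
contact_force: [-10.9, -1.9, 26.1]
gripper_width: -0.0004
```

Middle: 6.5 N half-way and 11.6 N at the stop, then a sharp rise to 26 N, so it is sound. Now the right one.

Request:
{"fn": "send_rows", "kwargs": {
  "rows": [
    {"tx": 0,"ty": 0,"tz": 0.02,"wx": 0,"wy": 0,"wz": 0,"hand": 0},
    {"tx": 0,"ty": 0,"tz": 0.037,"wx": 0,"wy": 0,"wz": 0,"hand": 0},
    {"tx": 0.005,"ty": -0.05,"tz": 0.037,"wx": 0,"wy": 0,"wz": 0,"hand": 0},
    {"tx": 0.01,"ty": -0.0995,"tz": 0.037,"wx": 0,"wy": 0,"wz": 0,"hand": 0},
    {"tx": 0.01,"ty": -0.0995,"tz": 0.03,"wx": 0,"wy": 0,"wz": 0,"hand": 0},
    {"tx": 0.01,"ty": -0.0995,"tz": 0.023,"wx": 0,"wy": 0,"wz": 0,"hand": 0},
    {"tx": 0.01,"ty": -0.0995,"tz": 0.023,"wx": 0,"wy": 0,"wz": 0,"hand": 0},
    {"tx": 0.01,"ty": -0.0995,"tz": 0.023,"wx": 0,"wy": 0,"wz": 0,"hand": 0}
  ]
}}

```text
t: 14.28
position: [0.6329, -0.0104, 0.0814]
tcp_rot: [2.599, 0.001, 1.674]
contact_force: [0.4, -0.5, -0.5]
gripper_width: 0.0002
```

Request:
{"fn": "send_rows", "kwargs": {
  "rows": [
    {"tx": 0,"ty": 0,"tz": -0.005,"wx": 0,"wy": 0,"wz": 0,"hand": 0},
    {"tx": 0,"ty": 0,"tz": -0.009,"wx": 0,"wy": 0,"wz": 0,"hand": 0},
    {"tx": 0,"ty": 0,"tz": -0.013,"wx": 0,"wy": 0,"wz": 0,"hand": 0},
    {"tx": 0,"ty": 0,"tz": -0.013,"wx": 0,"wy": 0,"wz": 0,"hand": 0}
  ]
}}

```text
t: 14.78
position: [0.6332, -0.0103, 0.0687]
tcp_rot: [2.598, 0.002, 1.675]
contact_force: [-1.6, 0.2, 5.8]
gripper_width: 0.0
```

Request:
{"fn": "send_rows", "kwargs": {
  "rows": [
    {"tx": 0,"ty": 0,"tz": -0.003,"wx": 0,"wy": 0,"wz": 0,"hand": 0},
    {"tx": 0,"ty": 0,"tz": -0.0065,"wx": 0,"wy": 0,"wz": 0,"hand": 0},
    {"tx": 0,"ty": 0,"tz": -0.0065,"wx": 0,"wy": 0,"wz": 0,"hand": 0}
  ]
}}

```text
t: 15.15
position: [0.6337, -0.0103, 0.0627]
tcp_rot: [2.598, 0.002, 1.675]
contact_force: [-1.7, 0.3, 10.7]
gripper_width: 0.0
```

```bash
python3 st.py
```

```text
15.15 [ 0.6337 -0.0103  0.0627] F [-1.7   0.33 10.73] q [ 0.4   0.47 -0.56  2.21  1.75  0.22 -0.06] z [ 0.515  0.052 -0.856] x [-0.104  0.995 -0.002]
30 [-0.     0.02  -0.004]
32 [ 0.003 -0.014 -0.003]
33 [ 0.005 -0.032 -0.003]
```

Request:
{"fn": "send_rows", "kwargs": {
  "rows": [
    {"tx": 0,"ty": 0,"tz": -0.002,"wx": 0,"wy": 0,"wz": 0,"hand": 0},
    {"tx": 0,"ty": 0,"tz": -0.0035,"wx": 0,"wy": 0,"wz": 0,"hand": 0},
    {"tx": 0,"ty": 0,"tz": -0.0035,"wx": 0,"wy": 0,"wz": 0,"hand": 0}
  ]
}}

```text
t: 15.52
position: [0.634, -0.0102, 0.06]
tcp_rot: [2.596, 0.002, 1.675]
contact_force: [-10.0, -0.4, 25.2]
gripper_width: -0.0001
```

Right: 5.8 N half-way and 10.7 N just above the stop, then a sharp rise to 25 N, so it is sound. The left finger is the soft one. I retreat and go above the weight.

Request:
{"fn": "send_rows", "kwargs": {
  "rows": [
    {"tx": 0,"ty": 0,"tz": 0.02,"wx": 0,"wy": 0,"wz": 0,"hand": 0},
    {"tx": 0,"ty": 0,"tz": 0.037,"wx": 0,"wy": 0,"wz": 0,"hand": 0},
    {"tx": -0.05,"ty": -0.005,"tz": 0.037,"wx": 0,"wy": 0,"wz": 0,"hand": 0},
    {"tx": -0.09,"ty": -0.015,"tz": 0.045,"wx": 0,"wy": 0,"wz": 0,"hand": 0},
    {"tx": -0.1,"ty": -0.03,"tz": 0.1,"wx": 0,"wy": 0,"wz": 0,"hand": 0},
    {"tx": -0.1,"ty": -0.09,"tz": 0.12,"wx": 0,"wy": 0,"wz": 0,"hand": 0.07},
    {"tx": -0.1,"ty": -0.15,"tz": 0.12,"wx": 0,"wy": 0,"wz": 0,"hand": 0.07},
    {"tx": -0.1,"ty": -0.21,"tz": 0.12,"wx": 0,"wy": 0,"wz": 0,"hand": 0.07},
    {"tx": -0.1,"ty": -0.25,"tz": 0.12,"wx": 0,"wy": 0,"wz": 0,"hand": 0.07},
    {"tx": -0.1,"ty": -0.25,"tz": 0.12,"wx": 0,"wy": 0,"wz": 0,"hand": 0.07}
  ]
}}

```text
t: 16.77
position: [0.5358, -0.1967, 0.1626]
tcp_rot: [2.603, 0.003, 1.672]
contact_force: [0.1, 0.7, -0.6]
gripper_width: 0.07
```

```bash
python3 - <<'E'
from st import *
s,M=st(); print(s['gripper_width'])
for n in('scene','side'):
    f=grab(n);C=cloud(f)
    for nm,x0,x1,y0,y1 in(('weight',.54,.62,-.4,-.3),('red2',.54,.62,-.5,-.41),('red1',.52,.6,-.29,-.19)):
        m=(C[...,0]>x0)&(C[...,0]<x1)&(C[...,1]>y0)&(C[...,1]<y1)&(C[...,2]>.02)&(C[...,2]<.08)
        p=C[m]
        if len(p)<20: print(n,nm,'hidden');continue
        top=p[p[:,2]>.057]; print(n,nm,len(p),len(top),np.percentile(p,[2,98],axis=0).round(3).tolist(), cv2.minEnclosingCircle(p[:,:2].astype(np.float32)))
    if n=='side': # silhouette centre ray
        pass
E
```

```text
16.775 [ 0.5358 -0.1967  0.1626] F [ 0.06  0.7  -0.6 ] q [ 1.43  0.4  -1.21  2.21  0.53  0.31  1.56] z [ 0.511  0.049 -0.858] x [-0.101  0.995 -0.003]
0.06997625554125639
scene weight 166 78 [[0.563, -0.363, 0.022], [0.598, -0.326, 0.064]] ((0.580729603767395, -0.34561362862586975), 0.021627724170684814)
scene red2 163 76 [[0.56, -0.455, 0.021], [0.595, -0.419, 0.065]] ((0.5762736201286316, -0.4382123351097107), 0.02135389670729637)
scene red1 45 43 [[0.539, -0.253, 0.056], [0.561, -0.218, 0.064]] ((0.5543767809867859, -0.23456412553787231), 0.019583484157919884)
side weight 242 110 [[0.559, -0.372, 0.021], [0.594, -0.334, 0.064]] ((0.5770201683044434, -0.3519462049007416), 0.023539654910564423)
side red2 277 133 [[0.555, -0.465, 0.021], [0.591, -0.428, 0.063]] ((0.5730956196784973, -0.444812536239624), 0.021795542910695076)
side red1 210 87 [[0.536, -0.259, 0.022], [0.573, -0.222, 0.064]] ((0.5534306168556213, -0.2387569546699524), 0.021561484783887863)
```

Request:
{"fn": "send_rows", "kwargs": {
  "rows": [
    {"tx": 0,"ty": 0,"tz": 0.04,"wx": 0,"wy": 0,"wz": -0.15,"hand": 0.07},
    {"tx": 0,"ty": 0,"tz": 0.06,"wx": 0,"wy": 0,"wz": -0.3,"hand": 0.07},
    {"tx": 0,"ty": 0,"tz": 0.06,"wx": 0,"wy": 0,"wz": -0.45,"hand": 0.07},
    {"tx": 0,"ty": 0,"tz": 0.06,"wx": 0,"wy": 0,"wz": -0.6,"hand": 0.07},
    {"tx": 0,"ty": 0,"tz": 0.06,"wx": 0,"wy": 0,"wz": -0.6,"hand": 0.07},
    {"tx": 0,"ty": -0.03,"tz": 0.06,"wx": 0,"wy": 0,"wz": -0.6,"hand": 0.07},
    {"tx": 0,"ty": -0.03,"tz": 0.06,"wx": 0,"wy": 0,"wz": -0.6,"hand": 0.07}
  ]
}}

```text
t: 17.75
position: [0.5358, -0.2261, 0.2221]
tcp_rot: [2.604, 0.004, 1.07]
contact_force: [-0.1, -0.1, -0.7]
gripper_width: 0.0696
```

```bash
python3 st.py
```

```text
17.75 [ 0.5358 -0.2261  0.2221] F [-0.14 -0.07 -0.68] q [ 1.03  0.13 -0.87  2.19  0.66  0.43  0.72] z [ 0.448 -0.249 -0.859] x [ 0.48   0.877 -0.004]
30 [0.006 0.014 0.601]
32 [-0.001 -0.021  0.601]
33 [-0.004 -0.038  0.601]
```

Request:
{"fn": "send_rows", "kwargs": {
  "rows": [
    {"tx": 0.02,"ty": -0.055,"tz": 0,"wx": 0,"wy": 0,"wz": 0,"hand": 0.07},
    {"tx": 0.04,"ty": -0.1,"tz": -0.02,"wx": 0,"wy": 0,"wz": 0,"hand": 0.07},
    {"tx": 0.052,"ty": -0.128,"tz": -0.06,"wx": 0,"wy": 0,"wz": 0,"hand": 0.07},
    {"tx": 0.052,"ty": -0.128,"tz": -0.1,"wx": 0,"wy": 0,"wz": 0,"hand": 0.07},
    {"tx": 0.052,"ty": -0.128,"tz": -0.12,"wx": 0,"wy": 0,"wz": 0,"hand": 0.07},
    {"tx": 0.052,"ty": -0.128,"tz": -0.12,"wx": 0,"wy": 0,"wz": 0,"hand": 0.07}
  ]
}}

```text
t: 18.5
position: [0.5878, -0.3519, 0.1007]
tcp_rot: [2.606, 0.003, 1.073]
contact_force: [0.1, 0.0, 0.7]
gripper_width: 0.07
```

```bash
python3 - <<'E'
from st import *
st()
a=grab('scene');b=grab('side')
g=np.hstack([cv2.resize(a['img'][130:230,120:220],(390,390),interpolation=cv2.INTER_CUBIC),cv2.resize(b['img'][220:340,220:340],(390,390),interpolation=cv2.INTER_CUBIC)])
cv2.imwrite('pics/p3.png',g)
E
```

```text
18.5 [ 0.5878 -0.3519  0.1007] F [0.08 0.05 0.67] q [ 0.83  0.45 -0.49  2.09  1.16  0.26  0.43] z [ 0.447 -0.246 -0.86 ] x [ 0.478  0.879 -0.003]
```

View pics/p3.png

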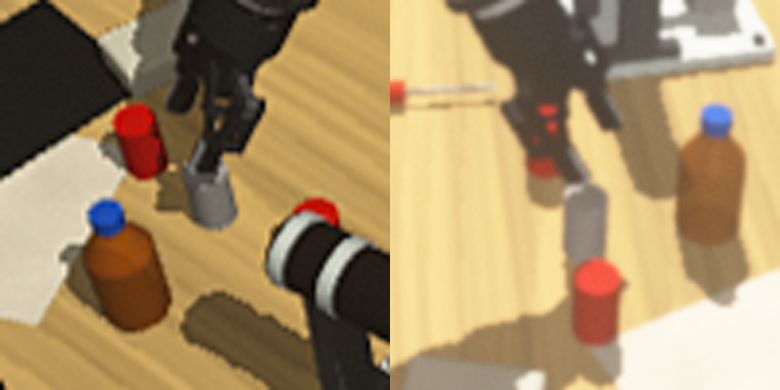

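Request:
{"fn": "send_rows", "kwargs": {
  "rows": [
    {"tx": 0,"ty": 0,"tz": -0.015,"wx": 0,"wy": 0,"wz": 0,"hand": 0.072},
    {"tx": 0,"ty": 0,"tz": -0.03,"wx": 0,"wy": 0,"wz": 0,"hand": 0.072},
    {"tx": 0,"ty": 0,"tz": -0.045,"wx": 0,"wy": 0,"wz": 0,"hand": 0.072},
    {"tx": 0,"ty": 0,"tz": -0.05,"wx": 0,"wy": 0,"wz": 0,"hand": 0.072}
  ]
}}

```text
t: 19.1
position: [0.5884, -0.3541, 0.0529]
tcp_rot: [2.602, 0.004, 1.07]
contact_force: [-0.2, 0.2, -0.4]
gripper_width: 0.0722
```

Request:
{"fn": "send_rows", "kwargs": {
  "rows": [
    {"tx": 0,"ty": 0,"tz": -0.015,"wx": 0,"wy": 0,"wz": 0,"hand": 0.072},
    {"tx": 0,"ty": 0,"tz": -0.027,"wx": 0,"wy": 0,"wz": 0,"hand": 0.072},
    {"tx": 0,"ty": 0,"tz": -0.027,"wx": 0,"wy": 0,"wz": 0,"hand": 0.072},
    {"tx": 0,"ty": 0,"tz": -0.027,"wx": 0,"wy": 0,"wz": 0,"hand": 0.072}
  ]
}}

```text
t: 19.6
position: [0.5882, -0.3546, 0.0263]
tcp_rot: [2.602, 0.004, 1.07]
contact_force: [0.1, -0.1, -0.1]
gripper_width: 0.0722
```

```bash
python3 st.py
```

```text
19.6 [ 0.5882 -0.3546  0.0263] F [ 0.11 -0.09 -0.07] q [ 0.79  0.58 -0.44  2.11  1.8   0.26 -0.19] z [ 0.449 -0.25  -0.858] x [ 0.48   0.877 -0.004]
30 [0.007 0.015 0.601]
32 [-0.    -0.02   0.601]
33 [-0.004 -0.037  0.601]
```

Request:
{"fn": "send_rows", "kwargs": {
  "rows": [
    {"tx": 0,"ty": 0,"tz": -0.004,"wx": 0,"wy": 0,"wz": 0,"hand": 0.05},
    {"tx": 0,"ty": 0,"tz": -0.004,"wx": 0,"wy": 0,"wz": 0,"hand": 0.044},
    {"tx": 0,"ty": 0,"tz": -0.004,"wx": 0,"wy": 0,"wz": 0,"hand": 0.038},
    {"tx": 0,"ty": 0,"tz": -0.004,"wx": 0,"wy": 0,"wz": 0,"hand": 0.03},
    {"tx": 0,"ty": 0,"tz": -0.004,"wx": 0,"wy": 0,"wz": 0,"hand": 0.03},
    {"tx": 0,"ty": 0,"tz": -0.004,"wx": 0,"wy": 0,"wz": 0,"hand": 0.03}
  ]
}}

```text
t: 20.35
position: [0.5876, -0.3547, 0.0214]
tcp_rot: [2.603, 0.005, 1.07]
contact_force: [-3.7, -0.7, 5.9]
gripper_width: 0.0389
```

Request:
{"fn": "send_rows", "kwargs": {
  "rows": [
    {"tx": 0,"ty": 0,"tz": 0.02,"wx": 0,"wy": 0,"wz": 0,"hand": 0.03},
    {"tx": 0,"ty": 0,"tz": 0.05,"wx": 0,"wy": 0,"wz": 0,"hand": 0.03},
    {"tx": 0,"ty": 0,"tz": 0.1,"wx": 0,"wy": 0,"wz": 0,"hand": 0.03},
    {"tx": 0,"ty": 0,"tz": 0.16,"wx": 0,"wy": 0,"wz": 0,"hand": 0.03},
    {"tx": 0,"ty": 0,"tz": 0.2,"wx": 0,"wy": 0,"wz": 0,"hand": 0.03},
    {"tx": 0,"ty": 0,"tz": 0.2,"wx": 0,"wy": 0,"wz": 0,"hand": 0.03}
  ]
}}

```text
t: 21.1
position: [0.5885, -0.3545, 0.225]
tcp_rot: [2.6, 0.004, 1.07]
contact_force: [-1.0, -0.2, -6.3]
gripper_width: 0.0382
```

```bash
python3 - <<'E'
from st import *
s,M=st();print(s['gripper_width'],s['torque'])
E
```

```text
21.1 [ 0.5885 -0.3545  0.225 ] F [-1.01 -0.18 -6.3 ] q [ 1.08  0.31 -0.76  1.99  0.64  0.45  0.96] z [ 0.451 -0.25  -0.857] x [ 0.48   0.877 -0.004]
0.03824050677516143 [ 0.50022825  0.9817479  -0.02321876]
```

Weight held (opening 38 mm, about 5 N). I carry it back and round to in front of the left finger.

Request:
{"fn": "send_rows", "kwargs": {
  "rows": [
    {"tx": -0.03,"ty": 0.03,"tz": 0.02,"wx": 0,"wy": 0,"wz": 0.06,"hand": 0.03},
    {"tx": -0.055,"ty": 0.08,"tz": 0.03,"wx": 0,"wy": 0,"wz": 0.12,"hand": 0.03},
    {"tx": -0.055,"ty": 0.135,"tz": 0.04,"wx": 0,"wy": 0,"wz": 0.2,"hand": 0.03},
    {"tx": -0.055,"ty": 0.19,"tz": 0.04,"wx": 0,"wy": 0,"wz": 0.28,"hand": 0.03},
    {"tx": -0.055,"ty": 0.245,"tz": 0.04,"wx": 0,"wy": 0,"wz": 0.36,"hand": 0.03},
    {"tx": -0.055,"ty": 0.3,"tz": 0.04,"wx": 0,"wy": 0,"wz": 0.44,"hand": 0.03},
    {"tx": -0.055,"ty": 0.36,"tz": 0.04,"wx": 0,"wy": 0,"wz": 0.52,"hand": 0.03},
    {"tx": -0.055,"ty": 0.42,"tz": 0.04,"wx": 0,"wy": 0,"wz": 0.6,"hand": 0.03},
    {"tx": -0.055,"ty": 0.48,"tz": 0.04,"wx": 0,"wy": 0,"wz": 0.6,"hand": 0.03},
    {"tx": -0.055,"ty": 0.53,"tz": 0.04,"wx": 0,"wy": 0,"wz": 0.6,"hand": 0.03}
  ]
}}

```text
t: 22.35
position: [0.5305, 0.1427, 0.2589]
tcp_rot: [2.614, 0.005, 1.672]
contact_force: [-0.7, -1.6, -5.0]
gripper_width: 0.0385
```

```bash
python3 st.py
```

```text
22.35 [0.5305 0.1427 0.2589] F [-0.67 -1.63 -5.01] q [ 0.75  0.01 -1.21  2.18  0.43  0.49  0.88] z [ 0.501  0.047 -0.864] x [-0.102  0.995 -0.005]
30 [ 0.005  0.004 -0.001]
32 [ 0.008 -0.031 -0.001]
33 [ 0.01  -0.048 -0.001]
```

Request:
{"fn": "send_rows", "kwargs": {
  "rows": [
    {"tx": 0.01,"ty": 0.03,"tz": -0.03,"wx": 0.007,"wy": -0.02,"wz": 0,"hand": 0.03},
    {"tx": 0.01,"ty": 0.035,"tz": -0.08,"wx": 0.007,"wy": -0.02,"wz": 0,"hand": 0.03},
    {"tx": 0.01,"ty": 0.035,"tz": -0.12,"wx": 0.007,"wy": -0.02,"wz": 0,"hand": 0.03},
    {"tx": 0.01,"ty": 0.035,"tz": -0.12,"wx": 0.007,"wy": -0.02,"wz": 0,"hand": 0.03},
    {"tx": 0.01,"ty": 0.035,"tz": -0.12,"wx": 0.007,"wy": -0.02,"wz": 0,"hand": 0.03}
  ]
}}

```text
t: 22.98
position: [0.5395, 0.1774, 0.1371]
tcp_rot: [2.598, -0.001, 1.675]
contact_force: [-1.3, 0.5, -6.0]
gripper_width: 0.0389
```

```bash
python3 st.py
```

```text
22.975 [0.5395 0.1774 0.1371] F [-1.26  0.5  -5.95] q [ 0.3   0.32 -0.97  2.28  1.32  0.52 -0.05] z [ 0.514  0.055 -0.856] x [-0.104  0.995  0.001]
30 [-0.003  0.02  -0.004]
32 [ 0.    -0.015 -0.004]
33 [ 0.002 -0.032 -0.004]
```

```bash
python3 - <<'E'
from st import *
s,M=st();p=s['position']
h=np.array([np.cos(np.radians(5.75)),np.sin(np.radians(5.75)),0])
c=p-h*.0105; zb=p[2]-.0214; print(c,zb)
out=[]
for n,(r0,r1,c0,c1) in(('side',(120,220,215,315)),('scene',(180,300,240,360))):
    f=grab(n);C=cloud(f);g=cv2.resize(f['img'][r0:r1,c0:c1],(390,390),interpolation=cv2.INTER_CUBIC);k=390/(r1-r0)
    def dr(P,col):
        u=(proj(f,P)-[c0,r0]+.5)*k; return tuple(int(x) for x in u)
    for z in(zb,zb+.062):
        q=np.array([dr([c[0]+.02*np.cos(a),c[1]+.02*np.sin(a),z],0) for a in np.linspace(0,6.28,40)]); cv2.polylines(g,[q],True,(0,255,0),1)
    q=np.array([dr([.6033+x*.995-y*.1,.186+x*.1+y*.995,.07],0) for x,y in((-.022,-.022),(-.022,.022),(.022,.022),(.022,-.022))]);cv2.polylines(g,[q],True,(255,0,255),1)
    out.append(g)
cv2.imwrite('pics/p4.png',np.hstack(out))
E
```

```text
22.975 [0.5395 0.1774 0.1371] F [-1.26  0.5  -5.95] q [ 0.3   0.32 -0.97  2.28  1.32  0.52 -0.05] z [ 0.514  0.055 -0.856] x [-0.104  0.995  0.001]
[0.52901462 0.17633154 0.13710848] 0.11570847726606293
```

View pics/p4.png

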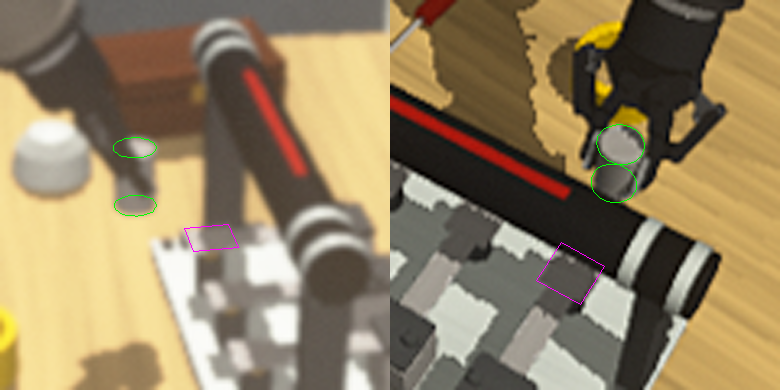

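Overlays agree: the green weight outline and the magenta pad fit both views. Now in under the tube to just above the left pad.

Request:
{"fn": "send_rows", "kwargs": {
  "rows": [
    {"tx": 0,"ty": 0,"tz": -0.03,"wx": 0,"wy": 0,"wz": 0,"hand": 0.03},
    {"tx": 0.02,"ty": 0.003,"tz": -0.03,"wx": 0,"wy": 0,"wz": 0,"hand": 0.03},
    {"tx": 0.045,"ty": 0.006,"tz": -0.03,"wx": 0,"wy": 0,"wz": 0,"hand": 0.03},
    {"tx": 0.065,"ty": 0.009,"tz": -0.03,"wx": 0,"wy": 0,"wz": 0,"hand": 0.03},
    {"tx": 0.074,"ty": 0.01,"tz": -0.03,"wx": 0,"wy": 0,"wz": 0,"hand": 0.03},
    {"tx": 0.074,"ty": 0.01,"tz": -0.036,"wx": 0,"wy": 0,"wz": 0,"hand": 0.03},
    {"tx": 0.074,"ty": 0.01,"tz": -0.036,"wx": 0,"wy": 0,"wz": 0,"hand": 0.03}
  ]
}}

```text
t: 23.95
position: [0.6144, 0.1864, 0.1029]
tcp_rot: [2.594, -0.001, 1.673]
contact_force: [0.0, 0.8, -6.1]
gripper_width: 0.0384
```

```bash
python3 st.py
```

```text
23.95 [0.6144 0.1864 0.1029] F [ 0.03  0.82 -6.06] q [ 0.23  0.5  -0.88  2.16  1.46  0.57 -0.08] z [ 0.518  0.054 -0.854] x [-0.102  0.995  0.001]
30 [-0.003  0.024 -0.002]
32 [ 0.    -0.011 -0.002]
33 [ 0.002 -0.029 -0.002]
```

Request:
{"fn": "send_rows", "kwargs": {
  "rows": [
    {"tx": 0,"ty": 0,"tz": -0.006,"wx": 0,"wy": 0,"wz": 0,"hand": 0.03},
    {"tx": 0,"ty": 0,"tz": -0.01,"wx": 0.001,"wy": -0.01,"wz": 0,"hand": 0.03},
    {"tx": -0.001,"ty": 0.0005,"tz": -0.014,"wx": 0.005,"wy": -0.05,"wz": 0,"hand": 0.03},
    {"tx": -0.0015,"ty": 0.0005,"tz": -0.018,"wx": 0.008,"wy": -0.08,"wz": 0,"hand": 0.03},
    {"tx": -0.002,"ty": 0.0005,"tz": -0.022,"wx": 0.011,"wy": -0.11,"wz": 0,"hand": 0.03},
    {"tx": -0.002,"ty": 0.0005,"tz": -0.022,"wx": 0.011,"wy": -0.11,"wz": 0,"hand": 0.03},
    {"tx": -0.002,"ty": 0.0005,"tz": -0.022,"wx": 0.011,"wy": -0.11,"wz": 0,"hand": 0.03}
  ]
}}

```text
t: 24.82
position: [0.6131, 0.1875, 0.0813]
tcp_rot: [2.484, -0.001, 1.673]
contact_force: [-1.7, 0.5, -3.3]
gripper_width: 0.0387
```

```bash
python3 st.py
```

```text
24.825 [0.6131 0.1875 0.0813] F [-1.74  0.49 -3.33] q [ 0.2   0.55 -0.87  2.24  1.85  0.64 -0.46] z [ 0.608  0.064 -0.791] x [-0.102  0.995  0.001]
30 [-0.015  0.134 -0.002]
32 [-0.011  0.099 -0.002]
33 [-0.01   0.081 -0.002]
```

Request:
{"fn": "send_rows", "kwargs": {
  "rows": [
    {"tx": -0.0005,"ty": -0.0003,"tz": -0.002,"wx": 0.001,"wy": -0.012,"wz": 0,"hand": 0.03},
    {"tx": -0.0005,"ty": -0.0003,"tz": -0.003,"wx": 0.001,"wy": -0.012,"wz": 0,"hand": 0.03},
    {"tx": -0.0005,"ty": -0.0003,"tz": -0.003,"wx": 0.001,"wy": -0.012,"wz": 0,"hand": 0.03}
  ]
}}

```text
t: 25.2
position: [0.6134, 0.1873, 0.0791]
tcp_rot: [2.469, -0.001, 1.673]
contact_force: [-3.9, -1.0, 8.2]
gripper_width: 0.0389
```

On the stop. I ease up slightly, release, then look before withdrawing.

Request:
{"fn": "send_rows", "kwargs": {
  "rows": [
    {"tx": 0,"ty": 0,"tz": 0.0007,"wx": 0,"wy": 0,"wz": 0,"hand": 0.03},
    {"tx": 0,"ty": 0,"tz": 0.0007,"wx": 0,"wy": 0,"wz": 0,"hand": 0.042},
    {"tx": 0,"ty": 0,"tz": 0.0007,"wx": 0,"wy": 0,"wz": 0,"hand": 0.05},
    {"tx": 0,"ty": 0,"tz": 0.0007,"wx": 0,"wy": 0,"wz": 0,"hand": 0.065},
    {"tx": 0,"ty": 0,"tz": 0.0007,"wx": 0,"wy": 0,"wz": 0,"hand": 0.072},
    {"tx": 0,"ty": 0,"tz": 0.0007,"wx": 0,"wy": 0,"wz": 0,"hand": 0.072}
  ]
}}

```text
t: 25.95
position: [0.6128, 0.187, 0.079]
tcp_rot: [2.471, -0.001, 1.673]
contact_force: [-0.7, 0.0, -0.4]
gripper_width: 0.0722
```

```bash
python3 - <<'E'
from st import *
s,M=st();print(s['gripper_width'])
a=grab('scene');b=grab('side')
g=np.hstack([cv2.resize(b['img'][130:220,225:315],(390,390),interpolation=cv2.INTER_CUBIC),cv2.resize(a['img'][210:310,240:340],(390,390),interpolation=cv2.INTER_CUBIC)])
cv2.imwrite('pics/p5.png',g)
E
```

```text
25.95 [0.6128 0.187  0.079 ] F [-0.67  0.03 -0.41] q [ 0.2   0.56 -0.87  2.25  1.89  0.66 -0.5 ] z [ 0.618  0.064 -0.783] x [-0.102  0.995  0.001]
0.07217396691280438
```

View pics/p5.png

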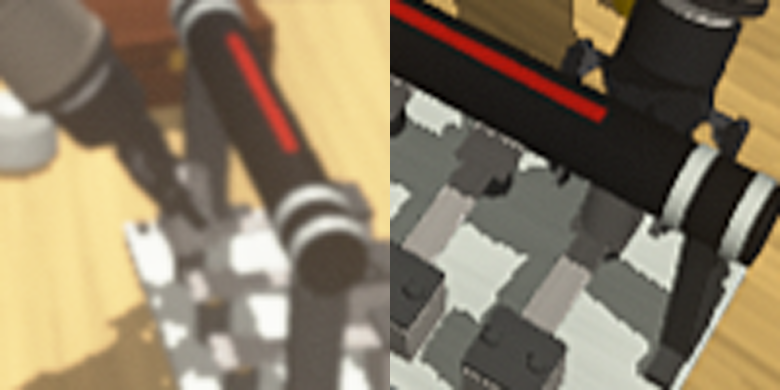

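Request:
{"fn": "send_rows", "kwargs": {
  "rows": [
    {"tx": -0.01,"ty": -0.001,"tz": 0.002,"wx": 0,"wy": 0,"wz": 0,"hand": 0.072},
    {"tx": -0.025,"ty": -0.0025,"tz": 0.006,"wx": 0,"wy": 0,"wz": 0,"hand": 0.072},
    {"tx": -0.045,"ty": -0.0045,"tz": 0.012,"wx": 0,"wy": 0,"wz": 0,"hand": 0.072},
    {"tx": -0.065,"ty": -0.0065,"tz": 0.025,"wx": 0,"wy": 0,"wz": 0,"hand": 0.072},
    {"tx": -0.08,"ty": -0.008,"tz": 0.05,"wx": 0,"wy": 0,"wz": 0,"hand": 0.072},
    {"tx": -0.08,"ty": -0.008,"tz": 0.09,"wx": 0,"wy": 0,"wz": 0,"hand": 0.072},
    {"tx": -0.08,"ty": -0.008,"tz": 0.13,"wx": 0,"wy": 0,"wz": 0,"hand": 0.072},
    {"tx": -0.08,"ty": -0.008,"tz": 0.17,"wx": 0,"wy": 0,"wz": 0,"hand": 0.072},
    {"tx": -0.08,"ty": -0.008,"tz": 0.2,"wx": 0,"wy": 0,"wz": 0,"hand": 0.072},
    {"tx": -0.08,"ty": -0.008,"tz": 0.2,"wx": 0,"wy": 0,"wz": 0,"hand": 0.072}
  ]
}}

```text
t: 27.3
position: [0.5321, 0.1792, 0.2811]
tcp_rot: [2.467, 0.001, 1.672]
contact_force: [-0.4, 0.2, 0.2]
gripper_width: 0.072
```

```bash
python3 - <<'E'
from st import *
st()
out=[]
for n,(r0,r1,c0,c1) in(('side',(130,220,225,315)),('scene',(210,310,240,340))):
    f=grab(n);C=cloud(f);g=cv2.resize(f['img'][r0:r1,c0:c1],(390,390),interpolation=cv2.INTER_CUBIC);k=390/(r1-r0)
    m=(abs(C[...,0]-.6)<.045)&(abs(C[...,1]-.186)<.04)&(C[...,2]>.07)&(C[...,2]<.17); p=C[m]
    print(n,len(p),np.percentile(p,[2,98],axis=0).round(3).tolist(),'top',p[p[:,2]>.105].mean(0).round(4) if len(p) else '')
    T=7.3*np.pi/180; h=np.array([.995,.1,0]);y=np.array([-.1,.995,0]); n_=np.cos(T)*np.array([0,0,1])-np.sin(T)*h; e=np.cos(T)*h+np.sin(T)*np.array([0,0,1])
    for d in(0,.062):
        q=np.array([(proj(f,np.array([.6042,.186,.056])+n_*d+.02*(np.cos(a)*e+np.sin(a)*y))-[c0,r0]+.5)*k for a in np.linspace(0,6.28,40)]).astype(int); cv2.polylines(g,[q],True,(0,255,0),1)
    out.append(g)
    # bystanders
    for nm,x0,x1,y0,y1 in(('tape',.28,.45,.0,.16),('bottle',.64,.75,-.38,-.28),('dome',.39,.53,.38,.53),('red2',.54,.62,-.5,-.41),('red1',.52,.6,-.29,-.19)):
        m=(C[...,0]>x0)&(C[...,0]<x1)&(C[...,1]>y0)&(C[...,1]<y1)&(C[...,2]>.012)&(C[...,2]<.14);q=C[m]
        print(nm,np.percentile(q,[2,98],axis=0)[:,:2].round(3).tolist() if len(q) else None)
cv2.imwrite('pics/p6.png',np.hstack(out))
E
```

```text
27.3 [0.5321 0.1792 0.2811] F [-0.39  0.18  0.2 ] q [ 0.43 -0.06 -0.99  2.24  0.67  0.4   0.54] z [ 0.621  0.063 -0.781] x [-0.101  0.995 -0.001]
side 149 [[0.581, 0.161, 0.072], [0.618, 0.201, 0.118]] top [0.5988 0.1785 0.1137]
tape [[0.317, 0.027], [0.411, 0.124]]
bottle [[0.663, -0.361], [0.716, -0.321]]
dome [[0.418, 0.414], [0.496, 0.472]]
red2 [[0.555, -0.466], [0.591, -0.428]]
red1 [[0.536, -0.259], [0.573, -0.223]]
scene 129 [[0.603, 0.174, 0.071], [0.624, 0.208, 0.118]] top [0.6166 0.1912 0.1114]
tape [[0.319, 0.041], [0.414, 0.132]]
bottle [[0.672, -0.338], [0.722, -0.296]]
dome [[0.428, 0.425], [0.499, 0.503]]
red2 [[0.559, -0.457], [0.595, -0.419]]
red1 [[0.537, -0.254], [0.559, -0.216]]
```

View pics/p6.png

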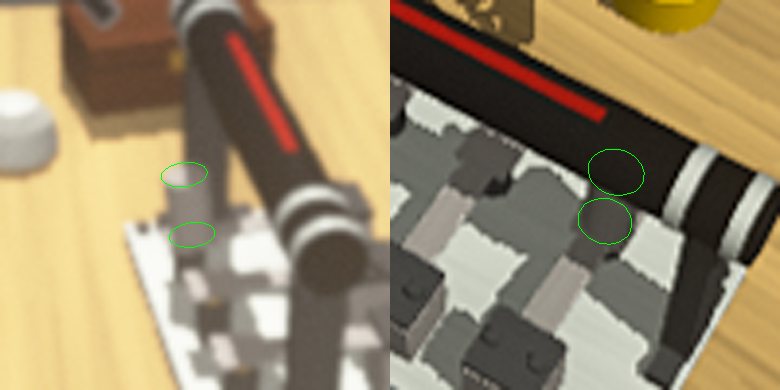

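```bash
python3 -c "
from bench import ctrl
print(ctrl.hand_in())"
```

```text
the job is handed in; nothing more can be done
None
```

The job is handed in at about 27 s: the left finger is the soft one, and the check weight now stands on its pad, holding it down on its stop.

| Finger (in press order) | Half-way | Near the stop | Pressed onto the stop |
|---|---|---|---|
| Left | about 1.5 N | about 3 N | 28 N |
| Middle | 6.5 N | 11.6 N | 26 N |
| Right | 5.8 N | 10.7 N | 25 N |

**Weight:** it stands near the pad's middle, leaning about 7° with the depressed finger. Its top measures about 118 mm above the bench, which is what I'd expect on the stop; on an unpressed finger it would be about 132 mm. The gripper is well clear, and the force reading is near zero.

**Bystanders:** the tape, bottle, dome and the two red look-alikes read at their earlier positions to within a few mm. I did not measure the screwdriver or the plaster cast again at the end.

**Disagreements and trouble:**
- The two cameras differ by 3–6 mm or more (worse for distant things), mostly in y. I averaged them, so how well the weight is centred is known only to about 3 mm. The plungers could not be seen directly.
- My first approach to the left finger ran into joint limits before touching anything. I backed out, turned the tool half round and came in again.

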